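# Close the instrument cassette and lock it with its R-clip

## Task

Get the instrument cassette ready for the steriliser: swing its lid fully shut so that the slotted tongue drops over the upright pin, then push the R-clip along its track until its straight leg is right through the hole in the pin and its bow has sprung over the pin. Leave the clip fully home and the lid shut, and do not disturb the pots and the dish standing around.

Things in the scene. Friction and masses are not known exactly. Their poses are not given: they have to be found in the camera images.
- station: Steel cassette station, fixed to the worktop. Origin: on the worktop under the cassette's centre; x along the clip's track towards the pin, y from the lid's hinge towards the track, z up (mm below in this frame). Base plate x -160..95, y -68..114, 4 thick. Cassette: open box x -85..85, y -55..55, top edge z 44. Pin: upright, 20 across, at x 45, y 82, top z 75.5
- track (a point): Point on the track floor, at station (-61, 82, 49) mm; axes as the station's. The track lies along x on the cassette's +y side: floor x -148..26; two side rails with inturned lips, y 59..105 over their outsides, tops at z 61.5, x -148..20. A stop bridge lies across the rails at x -48..-42, top z 67.5
- pin_hole (a point): Centre of the pin's cross hole (8 mm wide, 8 mm high, along the station's x), at station (45, 82, 53) mm; axes as the station's
- lid_hinge (a point): Middle of the lid's hinge line (along the station's x), at station (0, -55, 46) mm; axes as the station's
- lid (a joint): Lid angle, rad: 0 shut (flat, top at z 48), 1.57 upright, at most 1.75; starts at 0.8 to 1.6. Stiff hinge: the lid stays where it is left and does not fall shut; 2 to 5 N near its free edge turn it. It must be shut before the clip goes in, as the clip's leg passes over the tongue
- lid_edge (a point): Middle of the lid's free edge on its outer (upper when shut) face; y away from the hinge, z out of the outer face. Lid: steel plate, station x -85..85, 4 mm thick, reaching 112 mm from the hinge, with a slotted tongue at station x 27..63 reaching 156 mm from the hinge, which drops round the pin
- clip: R-clip, about 80 g, sliding in the track under the rail lips (1 mm side play). Origin: underside centre of its grey 60 x 36 x 8 mm grip; x along the leg, the way it is pushed, z up. Home: origin at station x -27, y 82 mm; the thumb tab meets the stop bridge 1.2 mm farther on. Starts 59 to 77 mm short of home. Sliding takes about 1 N, springing the bow over the pin 3 to 10 N, in the last 30 mm
- push_face (a point): Centre of the flat rear face of the grip's upright thumb tab, 30 mm behind the clip's origin and 22 mm above its underside (z 71). Tab: 8 mm thick, 24 mm wide, top at z 81. Push here along the clip's +x with the pushing end above z 62, clear of the rail lips; axes as the clip's
- leg_tip (a point): Tip of the clip's straight leg: 5 mm wire, thinner at the tip, along x at y 0, 4 mm above the clip's underside; the tip is 104.5 mm ahead of the clip's origin; axes as the clip's
- bow (a joint): Spring angle of the clip's bow, rad: 0 relaxed, about 0.06 when forced widest by the pin, back to 0 once sprung over. The bow is 5 mm wire beside the leg on the clip's +y side, its rounded pocket centred 72 mm ahead of the clip's origin
- cement_pot: Bystander: white pot with a screw lid, 47 mm across, 40 mm high, loose; origin at the centre of its underside
- brown_jar: Bystander: small brown jar with a black lid, 44 mm across, 52 mm high, loose; origin at the centre of its underside
- dappen_dish: Bystander: small waisted glass dish, 33 mm across, 24 mm high, loose; origin at the centre of its underside

How it is judged:
By the outcome, as a careful person would: the job done as asked, in the order asked, and still so for the second after the job is handed in, with the robot touching nothing.
It also fails if it takes over 37 s, if anything falls off the work surface, if the arm or the gripper's body presses on something with over 40 N, if the wrist force passes 120 N, or if a joint passes its speed limit or range.

## Robot

A 6-joint arm with a two-finger parallel gripper is mounted at the origin on a cart in front of the work surface, level with it; the furniture and walls round the work are solid. World frame = base frame: x ahead of the robot, y to its left, z up, the work surface at z = 0. Lengths are in m, angles in rad, forces in N, time in s.
With the tool pointing down it reaches from about 0.375 to 0.975 m from the base axis. Payload 3.8 kg.
Tool frame: the origin (TCP) lies midway between the tips of the shut fingers; the grasp point (between the pads) lies 19 mm behind it; z points along the fingers, y is the direction in which the jaws open and shut (so a half turn about z gives the same grasp; the last joint's range is limited). The gripper opens to 85 mm and grips with 20 to 120 N. Pads are 22 mm wide; open, the fingers measure 114 mm over their backs; the gripper's body (76 mm by 85 mm) begins 54 mm behind the grasp point. The pads swing forward as they close: fully open they stand 13 mm farther back than shut.
Start: joints at [-1.244, 0.264, 1.604, -0, 1.274, -0.037], TCP at [0.24, -0.631, 0.231] pointing down, gripper open.
Joint ranges: [-2.63, 2.63], [-0.94, 2.18], [0.31, 2.57], [-1.31, 4.45], [0, 2.66], [-2.55, 2.55]. Speed limits (rad/s): [2.57, 2.57, 3.14, 3.14, 3.14, 3.14].

## Interface

Orientations are given as a rotation vector (axis times angle).
In Python, from workcell import bot gives the robot as it stands. The module is installed in compiled form; this text tells all that it offers.
- The arm moves only by the tool move_arm, never from a script. Its argument "steps" is a list of rows, each a list of 5 numbers: the shift along the tool's x, y, z in mm, then the turn about the tool's z in degrees, then the opening in per cent of the stroke, from 0 (shut) to 100 (fully open). In form: [[tx, ty, tz, turn, claw], ...]. A call has 1 to 20 rows; each row is the pose to reach, as a shift and turn from the pose commanded when the call began, along the tool's axes at that moment; what a row does not reach only later rows make up. A row lasts 1/10 s, in which the tool goes at most 50 mm and 8.59 degrees, less where a joint would pass 70% of its speed; a pose out of reach is approached as far as the arm can. A call with a gripper value outside its range is refused whole. The fingers move at their own pace and stop on an object; "newtons" is the grip in N (left out, the last holds). Time passes only in rows, so rows that repeat a pose let the fingers close. It gives the time, the measured TCP pose, the force and the opening at its end, in the units of the state.
- bot.read_state(): the state, without advancing time (a new reading comes with each control period).
- bot.read_camera(name): name is "scene" or "top"; returns a dict with "pixels" (480x640x3 uint8, red, green, blue), "depth" (480x640 float32, m along the optical axis (not along the pixel's ray), 0 where there is no reading), "fovy" (degrees; the focal length in pixels is half the picture's height over the tangent of half this angle, whatever the lens; pixels are square), "cx", "cy" (the principal point, pixels), "xyz" and "attitude" of the camera in the world. Camera axes: x right, y up, looking along -z (the intrinsics and any distortion apply to the point x, -y, -z); pixel columns grow to the right and rows downward; lengths in m; the calibration is good to about 2 mm. A picture is of the moment at which its call begins.
- bot.finish_job(): hands the job in, once; it reports no verdict.
The state is a dict: "time": time; "q": joint angles; "joint_vel": joint speeds; "joint_torque": joint torques, N m; "tool_pos": TCP position; "tcp_rot": TCP orientation; "wrist_force": force on the tool from outside, world axes, zero at the start; "torque": the same for the moment, N m; "width": opening from 0.0 (shut) to 1.0 (fully open).
Only numpy, scipy, OpenCV 4.12 (cv2) and the standard library are available. Lean on these libraries where they do the work, as an engineer would, in place of code of your own. Each camera call takes 0.05 s, during which the arm holds its last target.

## Working session

There is one attempt and no reset: what is moved stays moved. The work goes in short steps, Python scripts to look and compute and a tool call to move; the robot and the scene stay as the last step left them, time stands still between calls to the robot, and variables do not carry over. Pictures are saved under pics/ and viewed, and the job is handed in when it is done.

Besides the shell and the picture viewer there is one more tool, called after ">>>" by a JSON object that holds its "fn" and its "kwargs", one argument or row to a line. move_arm: Moves the arm, as the interface text tells. Its arguments: {"type":"object","properties":{"steps":{"type":"array","items":{"type":"array","items":{"type":"number"}}},"newtons":{"type":"number"}},"required":["steps"]}

```bash
mkdir -p pics
python3 - <<'E'
from workcell import bot
import cv2,numpy as np,pickle
print(bot.read_state())
for n in ["scene","top"]:
    c=bot.read_camera(n); pickle.dump(c,open(n+"0.pkl","wb"))
    cv2.imwrite(f"pics/{n}0.png",c["pixels"][:,:,::-1]); print({k:v for k,v in c.items() if k not in("pixels","depth")})
E
```

```text
{'time': 0.0, 'q': array([-1.24388522e+00,  2.64750690e-01,  1.60536284e+00,  2.85463638e-05,
        1.27368865e+00, -3.69015324e-02]), 'joint_vel': array([-0.00065401,  0.00135165,  0.00020762,  0.0008091 ,  0.00060294,
       -0.00054482]), 'joint_torque': array([-1.26286468e-03, -5.15125036e+01, -3.67310143e+01,  8.63225932e-05,
        1.31037663e-02, -1.43683231e-06]), 'tool_pos': array([ 0.23996649, -0.63013372,  0.2299697 ]), 'tcp_rot': array([-3.08760652e+00, -5.67919908e-01,  4.58777393e-04]), 'wrist_force': array([ 0.321907  , -0.00554545, -0.69086373]), 'torque': array([ 0.0213081 ,  0.00221849, -0.01463302]), 'width': 0.9990970355567864}
{'fovy': 47.36673253795018, 'cx': 322.42059083725616, 'cy': 238.98049195762908, 'xyz': array([-0.1494057 ,  0.47150326,  0.79671386]), 'attitude': array([ 0.46304948, -0.9215568 , -2.07085572])}
{'fovy': 46.7785144190377, 'cx': 314.22715556753565, 'cy': 240.016958324412, 'xyz': array([ 0.27126834, -0.00960016,  1.16187309]), 'attitude': array([ 0.17846255, -0.18990705, -1.57418111])}
```

View pics/scene0.png

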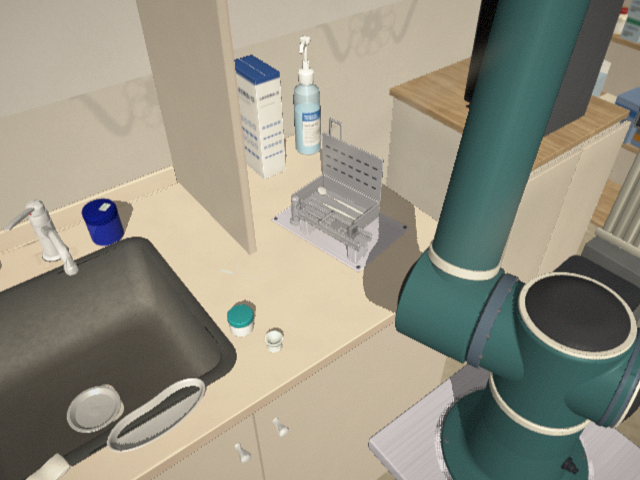

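View pics/top0.png

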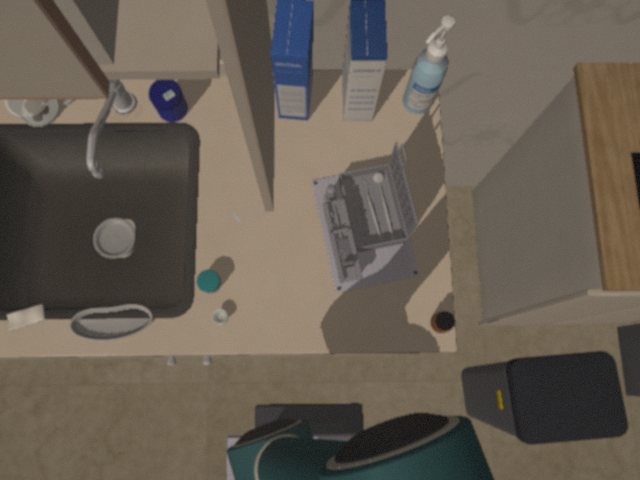

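Station is at the centre of the top view: track on its left side (px ~340,225), lid nearly upright on the right (~400,195). Let me zoom in and measure.

```bash
cat > h.py <<'E'
import cv2,numpy as np,pickle
from scipy.spatial.transform import Rotation as R
def cam(c):
    f=240/np.tan(np.radians(c["fovy"])/2); return f,R.from_rotvec(c["attitude"]).as_matrix()
def ray(c,u,v):
    f,M=cam(c); d=np.array([(u-c["cx"])/f,-(v-c["cy"])/f,-1.]); return np.array(c["xyz"]),M@d
def onz(c,u,v,z):
    o,d=ray(c,u,v); return o+d*(z-o[2])/d[2]
def pd(c,u,v):
    o,d=ray(c,u,v); return o+d*c["depth"][int(round(v)),int(round(u))]
def cloud(c):
    f,M=cam(c); v,u=np.mgrid[0:480,0:640]
    d=np.stack([(u-c["cx"])/f,-(v-c["cy"])/f,-np.ones_like(u,float)],-1)*c["depth"][...,None]
    return d@M.T+c["xyz"]
def proj(c,p):
    f,M=cam(c); q=(np.asarray(p)-c["xyz"])@M; return np.stack([c["cx"]+f*q[...,0]/-q[...,2],c["cy"]-f*q[...,1]/-q[...,2]],-1)
E
python3 - <<'E'
from h import *
t=pickle.load(open("top0.pkl","rb"));s=pickle.load(open("scene0.pkl","rb"))
cv2.imwrite("pics/topz.png",cv2.resize(t["pixels"][130:300,220:460,::-1],None,fx=3.3,fy=3.3,interpolation=cv2.INTER_CUBIC))
cv2.imwrite("pics/scz.png",cv2.resize(s["pixels"][110:280,260:420,::-1],None,fx=3.5,fy=3.5,interpolation=cv2.INTER_CUBIC))
for n,c in (("t",t),("s",s)):
    P=cloud(c); print(n,(c["depth"]>0).mean())
P=cloud(t)
for (u,v) in [(270,205),(245,120),(225,30),(300,100),(300,20),(365,20),(300,200),(440,320),(208,280),(220,316),(400,175),(250,60)]: print(u,v,P[v,u].round(3))
E
```

```text
t 0.9960319010416666
s 0.9960091145833333
270 205 [0.613 0.072 0.049]
245 120 [0.613 0.078 0.45 ]
225 30 [0.613 0.075 0.659]
300 100 [0.828 0.007 0.097]
300 20 [0.902 0.004 0.263]
365 20 [ 0.898 -0.115  0.268]
300 200 [ 0.639  0.01  -0.001]
440 320 [ 0.37  -0.268  0.05 ]
208 280 [0.458 0.199 0.038]
220 316 [0.387 0.176 0.013]
400 175 [ 0.648 -0.189  0.129]
250 60 [0.678 0.067 0.497]
```

View pics/topz.png

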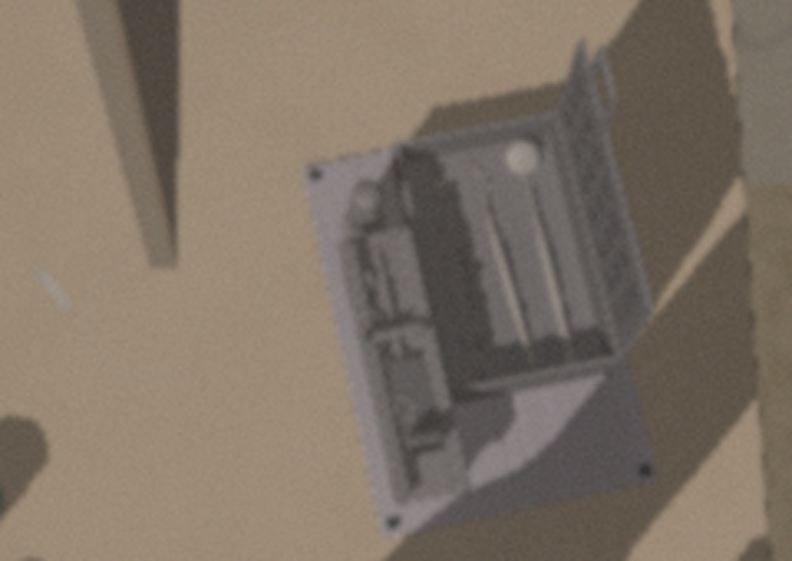

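View pics/scz.png

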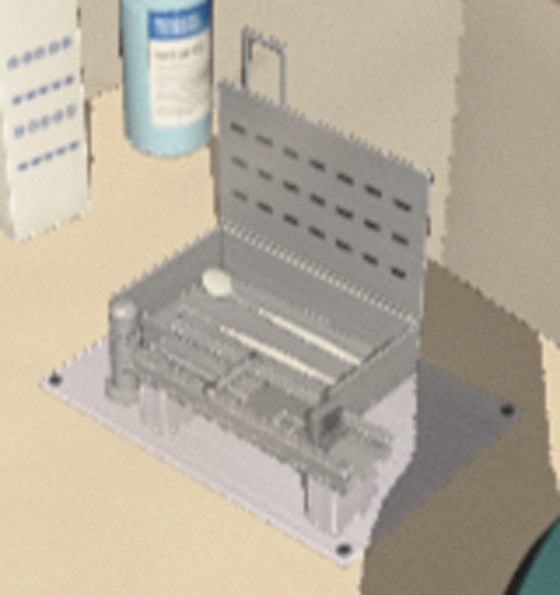

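```bash
cat >> h.py <<'E'
def dots(c,pts):
    g=cv2.cvtColor(c["pixels"],cv2.COLOR_RGB2GRAY).astype(float); out=[]
    for u,v in pts:
        u0,v0=int(round(u))-4,int(round(v))-4; w=g[v0:v0+9,u0:u0+9]; w=np.clip(np.median(w)-15-w,0,None)
        yy,xx=np.mgrid[0:9,0:9]; out.append((u0+(w*xx).sum()/w.sum(),v0+(w*yy).sum()/w.sum()))
    return out
E
python3 - <<'E'
from h import *
t=pickle.load(open("top0.pkl","rb"));s=pickle.load(open("scene0.pkl","rb"))
tp=dots(t,[(316/3.3+220,174/3.3+130),(392/3.3+220,522/3.3+130),(645/3.3+220,469/3.3+130)])
sp=dots(s,[(55/3.5+260,380/3.5+110),(344/3.5+260,550/3.5+110),(507/3.5+260,410/3.5+110)])
for n,c,p in(("t",t,tp),("s",s,sp)):
    W=[onz(c,*q,.005) for q in p]; print(n,np.round(p,1).tolist(),np.round(W,4).tolist())
    a=W[0]-W[1]; b=W[1]-W[2]; print(np.linalg.norm(a),np.linalg.norm(b),np.degrees(np.arctan2(a[1],a[0])),np.degrees(np.arctan2(-b[0],b[1])),"c",(W[0]+W[2])/2)
    yaw=np.arctan2(a[1],a[0])*.6+.4*np.arctan2(-b[0],b[1]); C=(W[0]+W[2])/2
    Rz=R.from_euler("z",yaw).as_matrix(); O=C-Rz@[-.0325,.023,0]; O[2]=0; print("origin",O,np.degrees(yaw))
    P=(cloud(c)-O)@Rz*1000
    m=(abs(P[...,0])<90)&(P[...,1]<-50)&(P[...,1]>-170)&(P[...,2]>60)&(P[...,2]<230)
    q=P[m]; print("lid n",len(q),q.min(0),q.max(0)); 
    k=(q[:,2]<155); pf=np.polyfit(q[k,2],q[k,1],1); print("lid slope dy/dz",pf,np.degrees(np.arctan(pf[0])), "y at 46",np.polyval(pf,46))
    # pin top, tab top
    for nm,x0,x1,y0,y1,z0 in(("pin",25,65,62,102,70),("tab",-150,-50,60,105,70)):
        m=(P[...,0]>x0)&(P[...,0]<x1)&(P[...,1]>y0)&(P[...,1]<y1)&(P[...,2]>z0)
        q=P[m]; print(nm,len(q), q.mean(0) if len(q) else 0, q.min(0) if len(q) else 0,q.max(0) if len(q) else 0)
E
```

```text
t [[315.1, 182.3], [338.9, 287.9], [415.1, 272.0]] [[0.6778, -0.0233, 0.005], [0.4433, -0.0704, 0.005], [0.4754, -0.2324, 0.005]]
0.23919584124519483 0.16508744961099325 11.35776154402924 11.208979986067721 c [ 0.5765659 -0.1278404  0.005    ]
origin [ 0.61294214 -0.1440274   0.        ] 11.298248920844634
lid n 1098 [-86.66675194 -55.96548952  60.07996998] [ 82.67214122 -50.00463499 204.38372863]
lid slope dy/dz [ 1.87288204e-02 -5.40399178e+01] 1.0729569217181116 y at 46 -53.178392050777866
pin 63 [42.92520009 82.14945005 73.38282333] [33.89225235 73.51846257 70.07490789] [52.55422863 90.95660599 78.11176759]
tab 58 [-118.21743765   82.13708612   79.05186406] [-121.87971479   70.28306503   70.54044463] [-113.54474776   93.69466941   85.40838224]
s [[275.3, 218.0], [357.8, 266.6], [404.5, 226.8]] [[0.6778, -0.0222, 0.005], [0.4434, -0.0685, 0.005], [0.4757, -0.2316, 0.005]]
0.23891357789286302 0.1662527319737406 11.173753131077875 11.179710319861154 c [ 0.57674298 -0.12692927  0.005     ]
origin [ 0.61308465 -0.14319376  0.        ] 11.176136006591186
lid n 2100 [-86.8199742  -57.40361787  60.04444323] [ 85.85236314 -50.00510756 204.0321388 ]
lid slope dy/dz [ 1.54241380e-02 -5.39952534e+01] 0.883667936329755 y at 46 -53.28574309286976
pin 53 [41.62414566 85.02008397 74.42950405] [34.12994902 73.29018015 70.05489275] [53.19076004 93.67291902 81.73084319]
tab 67 [-118.00421044   84.40210898   78.11210197] [-122.66977656   71.20660127   70.22728954] [-112.65131809   95.97656796   85.635935  ]
```

Run:
```python
from h import *
t=pickle.load(open("top0.pkl","rb"));s=pickle.load(open("scene0.pkl","rb"))
Q=np.concatenate([cloud(c)[c["depth"]>0] for c in(t,s)])
print("rows x, cols y; max z cm")
ys=np.arange(.12,-.8,-.05); print("      ",*["%4d"%round(y*100) for y in ys])
for x in np.arange(.95,.14,-.05):
    r=[]
    for y in ys:
        m=(abs(Q[:,0]-x)<.025)&(abs(Q[:,1]-y)<.025); r.append("%4d"%round(100*Q[m,2].max()) if m.any() else "   .")
    print("%.2f  "%x,*r)
O=np.array([.613,-.1436,0]);Rz=R.from_euler("z",11.23,degrees=True).as_matrix()
for p in [(0,-85,141),(0,0,141),(0,50,48),(-130,82,71),(-63,82,71)]: print(p,(O+Rz@(np.array(p)/1000)).round(4))
```

```text
rows x, cols y; max z cm
         12    7    2   -3   -8  -13  -18  -23  -28  -33  -38  -43  -48  -53  -58  -63  -68  -73  -78
0.95     44   44   27   26   27   39   38   37   36   35   34   33   32   31   30   29   28   27   26
0.90      1   45   27   27   27   27    1   30   30    0    .    .    .  -84  -84    4    4    4    4
0.85      1   47   27   26   27   27   16   31   30    0    .    .    .  -84  -83    4    4    4    4
0.80      1   49    6   22   27   27    1    1    1    0    .    .    .  -84  -84    4    4    4    4
0.75      1   55    1    1    1    1    1    1    1    0    .    .    .  -84  -83    4    4   33    .
0.70     62   62    1    1    5    5   20    1    1    0    .    .    .  -84  -84    4    4   33    .
0.65     62   69    1    8    8    2   21    1    1    0    .    .    .  -84  -84    4    4    4    .
0.60     62   71    1    7    7    2   16   16    1    0    .    .    .  -84  -84    4    4    4    .
0.55      1    1    1    7    7    5   16   16    1    0    .    .    .  -83  -84    4    4    4    .
0.50      1    1    1    6    9    7    1    1    1    
[... 257 characters left out ...]
    1    1    1    1    1    0    1    1    6    0  -84  -84  -84  -83  -83  -84  -84  -83  -84
0.30      1    0    1    0    0    0    1    0    0    0  -84  -84  -84  -25  -25  -25  -25  -25  -26
0.25    -84  -84  -83   78   80   79  -84  -84  -84  -84  -83  -84  -83  -25   29  -25  -25  -25  -26
0.20     28   37   61   80   80   79  -84  -84  -84  -84  -83  -84  -84  -25   27  -25  -25  -25  -25
0.15     31   43   62   62   62  -74  -74  -84  -84  -84  -84  -84  -84  -25  -25  -25  -25  -25  -25
(0, -85, 141) [ 0.6296 -0.227   0.141 ]
(0, 0, 141) [ 0.613  -0.1436  0.141 ]
(0, 50, 48) [ 0.6033 -0.0946  0.048 ]
(-130, 82, 71) [ 0.4695 -0.0885  0.071 ]
(-63, 82, 71) [ 0.5352 -0.0754  0.071 ]
```

>>> {"fn": "move_arm", "kwargs": {
  "steps": [
    [253,-115,0,5,0],
    [253,-115,0,5,0],
    [253,-115,0,5,0],
    [253,-115,0,5,0],
    [253,-115,0,5,0],
    [253,-115,0,5,0],
    [506,-231,85,9.7,0],
    [506,-231,85,9.7,0],
    [506,-231,85,9.7,0],
    [506,-231,85,9.7,0],
    [506,-231,85,9.7,0],
    [506,-231,85,9.7,0],
    [506,-231,85,9.7,0],
    [506,-231,85,9.7,0],
    [506,-231,85,9.7,0],
    [506,-231,85,9.7,0]
  ],
  "newtons": 40
}}

```text
time: 1.7
tool_pos: [0.6303, -0.2363, 0.1469]
tcp_rot: [3.126, 0.302, 0.001]
wrist_force: [0.5, 0.2, -0.2]
width: -0.001
```

```bash
cat >> h.py <<'E'
O=np.array([.613,-.1436,0]);Rz=R.from_euler("z",11.23,degrees=True).as_matrix()
def look(tag):
    from workcell import bot
    st=bot.read_state(); p=np.array(st["tool_pos"]); M=R.from_rotvec(st["tcp_rot"]).as_matrix()
    print("t",st["time"],"station mm",((p-O)@Rz*1000).round(1),"tool yaw",np.degrees(np.arctan2(M[1,0],M[0,0])).round(2),"toolz",M[:,2].round(4),"F(stn)",(st["wrist_force"]@Rz).round(2),"w",round(st["width"],3))
    for n,(a,b,c,d,k) in {"scene":(110,280,240,440,3.5),"top":(120,300,280,460,3)}.items():
        cc=bot.read_camera(n); pickle.dump(cc,open(f"{n}_{tag}.pkl","wb"))
        cv2.imwrite(f"pics/{n}_{tag}.png",cv2.resize(cc["pixels"][a:b,c:d,::-1],None,fx=k,fy=k,interpolation=cv2.INTER_CUBIC))
E
python3 -c "
from h import *
look('a')"
```

```text
t 1.7 station mm [ -1.1 -94.3 146.9] tool yaw 11.05 toolz [ 6.e-04 -6.e-04 -1.e+00] F(stn) [ 0.48  0.1  -0.25] w -0.001
```

View pics/scene_a.png

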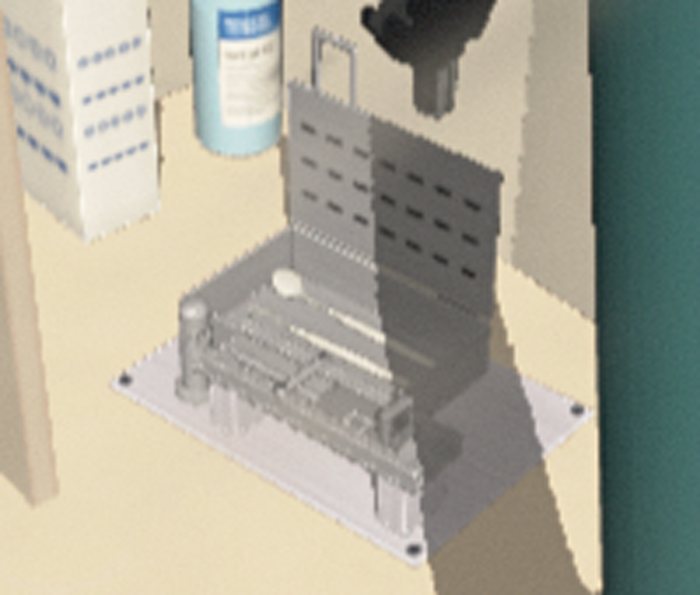

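View pics/top_a.png

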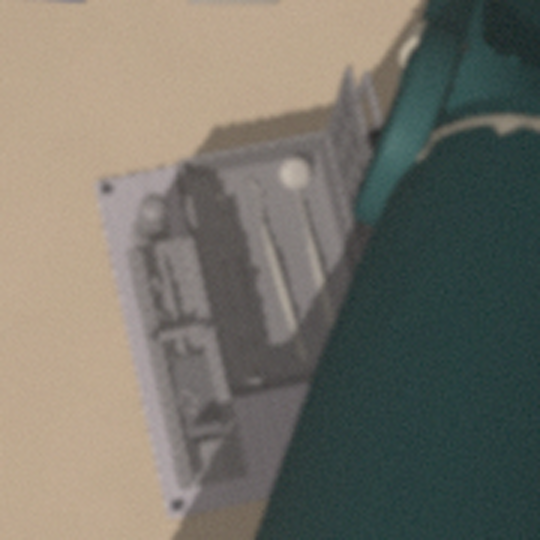

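>>> {"fn": "move_arm", "kwargs": {
  "steps": [
    [0,-11,2,0,0],
    [0,-22,5,0,0],
    [0,-31,5.5,0,0],
    [0,-39,6,0,0],
    [0,-47,8,0,0],
    [0,-55,10,0,0],
    [0,-63,13,0,0],
    [0,-70,17,0,0],
    [0,-77,21,0,0],
    [0,-84,26,0,0],
    [0,-90,31,0,0],
    [0,-96,37,0,0],
    [0,-101,44,0,0],
    [0,-106,51,0,0],
    [0,-109,58,0,0],
    [0,-113,66,0,0],
    [0,-115,74,0,0],
    [0,-118,82,0,0],
    [0,-118,82,0,0]
  ]
}}

```text
time: 3.7
tool_pos: [0.6067, -0.1186, 0.0623]
tcp_rot: [-3.126, -0.305, 0.005]
wrist_force: [-0.8, -1.0, 1.0]
width: 0.0
```

```bash
python3 -c "
from h import *
look('b')"
```

```text
t 3.7 station mm [-1.3 25.7 62.3] tool yaw 11.15 toolz [-3.e-03  7.e-04 -1.e+00] F(stn) [-0.93 -0.82  0.96] w 0.0
```

View pics/scene_b.png

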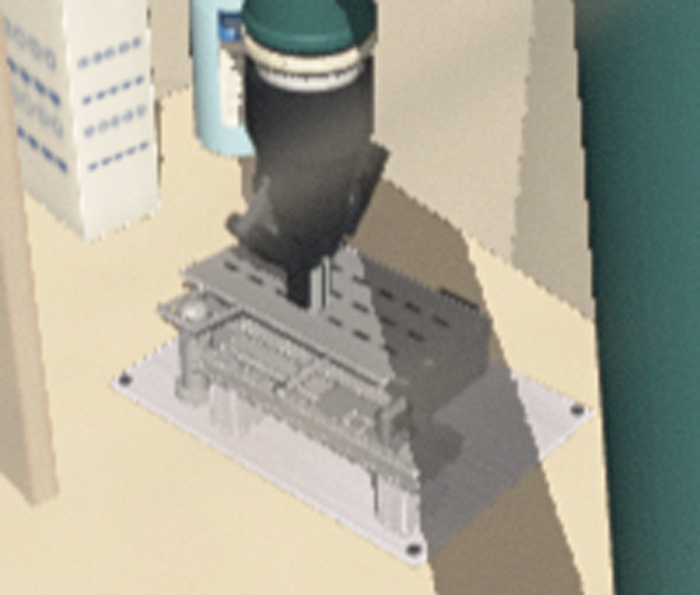

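Lid is at about 10°, with the tongue loop round the pin top (190,310). Pressing it the rest of the way.

>>> {"fn": "move_arm", "kwargs": {
  "steps": [
    [0,-1,5,0,0],
    [0,-1,10,0,0],
    [0,-1,14,0,0],
    [0,-1,16,0,0],
    [0,-1,16,0,0]
  ]
}}

```text
time: 4.3
tool_pos: [0.6078, -0.1182, 0.0481]
tcp_rot: [3.127, 0.305, -0.001]
wrist_force: [-0.6, -0.1, -0.3]
width: -0.001
```

```bash
python3 -c "
from h import *
look('c')"
```

```text
t 4.3 station mm [-0.2 26.  48.1] tool yaw 11.15 toolz [-3.e-04 -0.e+00 -1.e+00] F(stn) [-0.64 -0.01 -0.29] w -0.001
```

View pics/scene_c.png

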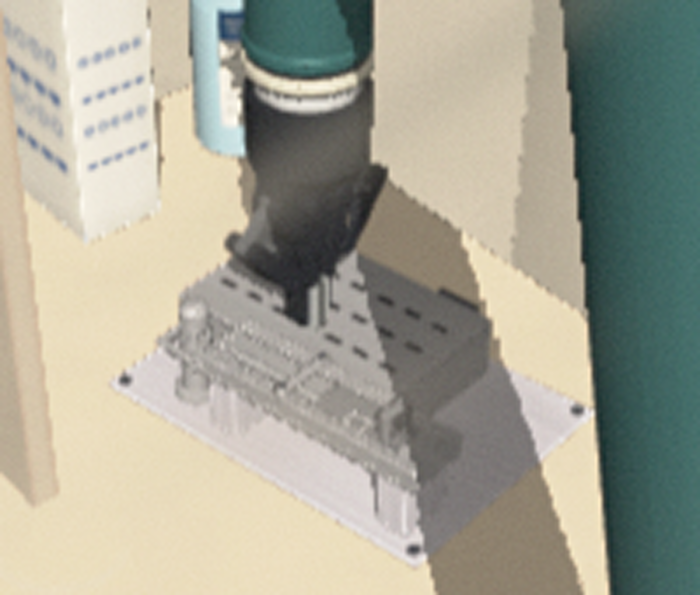

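>>> {"fn": "move_arm", "kwargs": {
  "steps": [
    [0,0,1,0,0],
    [0,0,2,0,0],
    [0,0,3,0,0],
    [0,0,3,0,0]
  ]
}}

```text
time: 4.8
tool_pos: [0.6078, -0.1182, 0.0479]
tcp_rot: [3.127, 0.305, -0.001]
wrist_force: [-6.4, 1.0, 16.0]
width: -0.004
```

Lid shut: 16 N reaction at tip z 47.9 (expected 48). Now lift and go behind the clip's tab.

>>> {"fn": "move_arm", "kwargs": {
  "steps": [
    [0,0,-40,0,0],
    [0,0,-75,0,0],
    [-50,-18,-75,0,0],
    [-100,-36,-75,0,0],
    [-150,-54,-75,0,0],
    [-150,-54,-75,0,0],
    [-150,-54,-45,0,0],
    [-150,-54,-30,0,0],
    [-150,-54,-30,0,0],
    [-150,-54,-30,0,0]
  ]
}}

```text
time: 5.8
tool_pos: [0.4505, -0.0942, 0.0754]
tcp_rot: [-3.127, -0.305, 0.001]
wrist_force: [0.9, 0.3, -0.1]
width: 0.0
```

```bash
python3 -c "
from h import *
look('d')
s=pickle.load(open('scene_d.pkl','rb')); P=(cloud(s)-O)@Rz*1000
m=(abs(P[...,0])<85)&(abs(P[...,1])<50)&(P[...,2]>30)&(P[...,2]<70); q=P[m]; print('lid z',np.percentile(q[:,2],[10,50,90]), np.polyfit(q[:,1],q[:,2],1))
t=pickle.load(open('scene0.pkl','rb'))
"
```

```text
t 5.8 station mm [-149.8   80.1   75.4] tool yaw 11.14 toolz [-4.e-04  1.e-04 -1.e+00] F(stn) [ 0.92  0.09 -0.09] w 0.0
lid z [47.33030252 49.2812633  51.20929118] [-1.81983235e-03  4.92809567e+01]
```

View pics/scene_d.png

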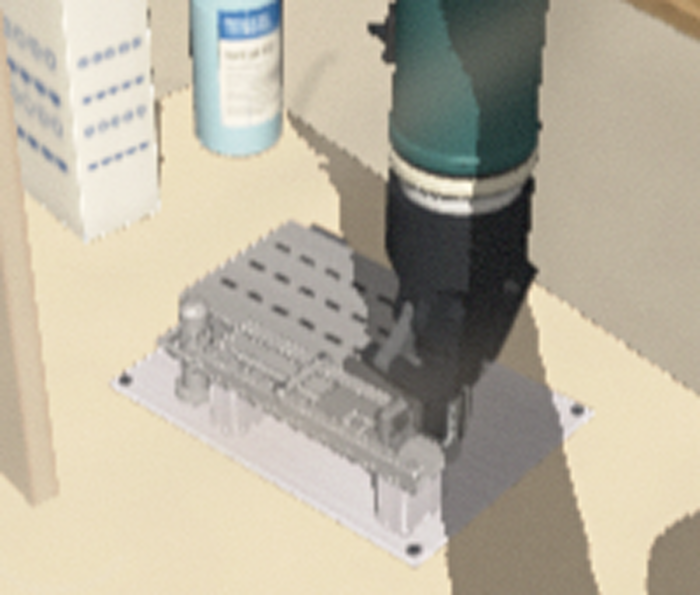

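View pics/top_d.png

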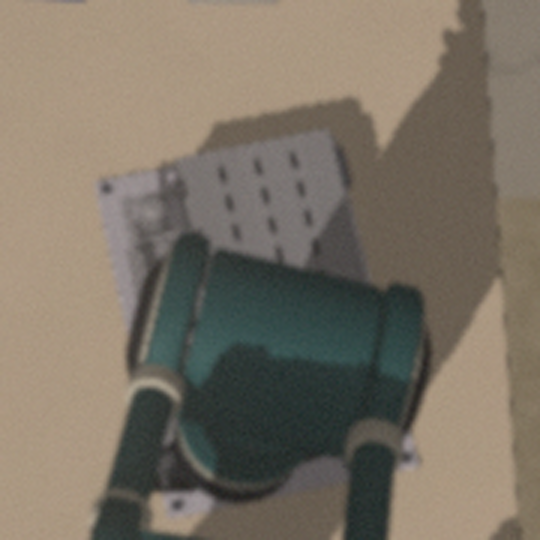

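Lid is flat (slope 0.002) and the fingers stand behind the tab. Lower a little and push.

>>> {"fn": "move_arm", "kwargs": {
  "steps": [
    [0,-2,8,0,0],
    [0,-2,8,0,0],
    [8,-2,8,0,0],
    [14,-2,8,0,0],
    [20,-2,8,0,0],
    [26,-2,8,0,0],
    [32,-2,8,0,0],
    [38,-2,8,0,0],
    [44,-2,8,0,0],
    [50,-2,8,0,0],
    [50,-2,8,0,0]
  ]
}}

```text
time: 7.0
tool_pos: [0.5, -0.0824, 0.0675]
tcp_rot: [3.127, 0.305, 0.002]
wrist_force: [0.6, -0.5, -0.7]
width: 0.006
```

```bash
python3 -c "
from h import *
look('e')"
```

```text
t 7.0 station mm [-98.9  82.   67.5] tool yaw 11.16 toolz [ 1.e-03 -1.e-04 -1.e+00] F(stn) [ 0.49 -0.59 -0.66] w 0.006
```

View pics/scene_e.png

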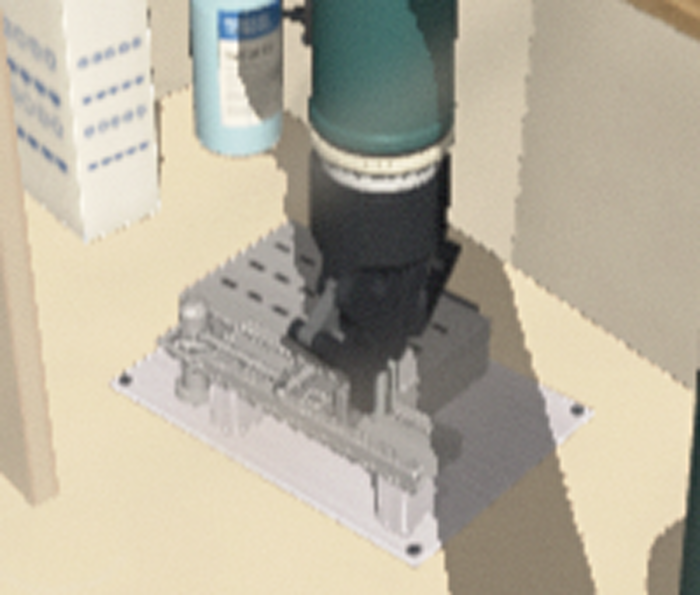

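>>> {"fn": "move_arm", "kwargs": {
  "steps": [
    [4,0,0,0,0],
    [8,0,0,0,0],
    [12,0,0,0,0],
    [16,0,0,0,0],
    [20,0,0,0,0]
  ]
}}

```text
time: 7.6
tool_pos: [0.5184, -0.0786, 0.0671]
tcp_rot: [-3.127, -0.305, 0.001]
wrist_force: [-2.1, 0.9, 0.1]
width: 0.003
```

>>> {"fn": "move_arm", "kwargs": {
  "steps": [
    [2,0,0,0,0],
    [4,0,0,0,0],
    [6,0,0,0,0]
  ]
}}

```text
time: 7.9
tool_pos: [0.5247, -0.0774, 0.0673]
tcp_rot: [3.127, 0.305, 0.0]
wrist_force: [-0.1, -0.7, 0.6]
width: -0.003
```

```bash
python3 -c "
from h import *
look('f')"
```

```text
t 7.9 station mm [-73.7  82.1  67.3] tool yaw 11.15 toolz [ 3.e-04 -0.e+00 -1.e+00] F(stn) [-0.27 -0.63  0.58] w -0.003
```

View pics/scene_f.png

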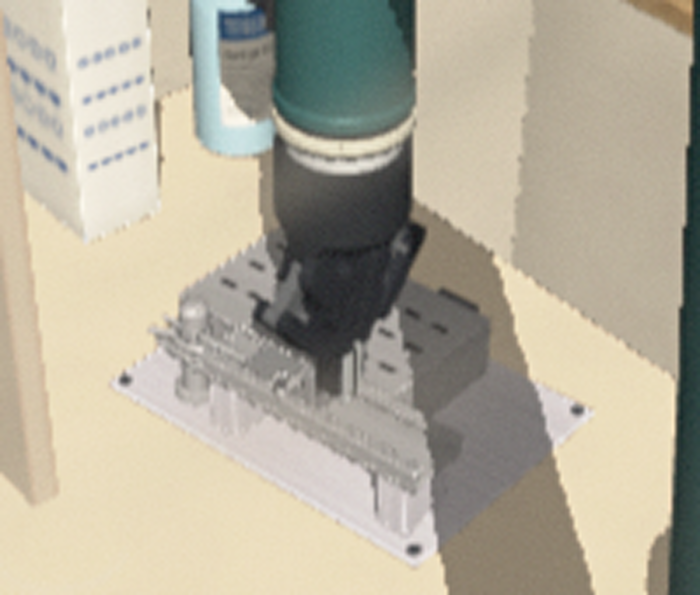

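The leg now shows beyond the pin at (160,325). Continue in small steps until the stop bridge resists.

>>> {"fn": "move_arm", "kwargs": {
  "steps": [
    [2,0,0,0,0],
    [4,0,0,0,0],
    [4,0,0,0,0]
  ]
}}

```text
time: 8.3
tool_pos: [0.5288, -0.0767, 0.0674]
tcp_rot: [3.127, 0.305, 0.001]
wrist_force: [0.4, -0.2, -0.4]
width: 0.0
```

>>> {"fn": "move_arm", "kwargs": {
  "steps": [
    [1,0,0,0,0],
    [2,0,0,0,0],
    [2,0,0,0,0]
  ]
}}

```text
time: 8.6
tool_pos: [0.5305, -0.0763, 0.0673]
tcp_rot: [3.127, 0.305, 0.0]
wrist_force: [-0.0, -0.2, 0.6]
width: 0.004
```

>>> {"fn": "move_arm", "kwargs": {
  "steps": [
    [1,0,0,0,0],
    [2,0,0,0,0],
    [2,0,0,0,0]
  ]
}}

```text
time: 8.9
tool_pos: [0.5315, -0.076, 0.0671]
tcp_rot: [-3.127, -0.305, 0.003]
wrist_force: [-3.6, -1.0, 1.9]
width: 0.003
```

```bash
python3 -c "
from h import *
look('g')"
```

```text
t 8.9 station mm [-66.8  82.2  67.1] tool yaw 11.16 toolz [-1.9e-03 -1.0e-04 -1.0e+00] F(stn) [-3.72 -0.26  1.87] w 0.003
```

View pics/scene_g.png

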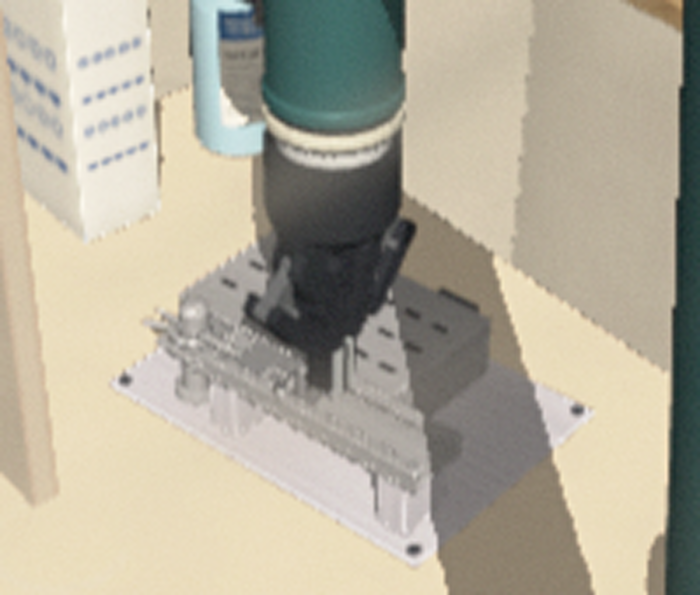

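>>> {"fn": "move_arm", "kwargs": {
  "steps": [
    [1,0,0,0,0],
    [2,0,0,0,0],
    [2,0,0,0,0],
    [2,0,0,0,0]
  ]
}}

```text
time: 9.4
tool_pos: [0.5315, -0.0759, 0.0669]
tcp_rot: [-3.126, -0.306, 0.009]
wrist_force: [-9.6, -2.1, 6.9]
width: -0.001
```

Force climbs with no motion at −66.7 (tab face −55.7; stop predicted −55.8). Back off and look.

>>> {"fn": "move_arm", "kwargs": {
  "steps": [
    [-20,0,-10,0,0],
    [-40,0,-60,0,0],
    [-80,0,-110,0,0],
    [-80,50,-150,0,0],
    [-80,100,-170,0,0],
    [-80,150,-170,0,0],
    [-80,200,-170,0,0],
    [-80,240,-170,0,0],
    [-80,240,-170,0,0],
    [-80,240,-170,0,0]
  ]
}}

```text
time: 10.4
tool_pos: [0.5027, -0.3286, 0.237]
tcp_rot: [3.127, 0.3, 0.002]
wrist_force: [-0.0, -0.1, 0.4]
width: 0.002
```

```bash
python3 -c "
from h import *
look('h')
for n in('scene','top'):
  c=pickle.load(open(n+'_h.pkl','rb')); a=pickle.load(open(n+'0.pkl','rb')); P=(cloud(c)-O)@Rz*1000
  m=(P[...,0]>-150)&(P[...,0]<-35)&(P[...,1]>60)&(P[...,1]<105)&(P[...,2]>71)&(P[...,2]<95); q=P[m]; print(n,'tab',len(q),q.mean(0),q.min(0),q.max(0))
  m=(abs(P[...,0])<83)&(abs(P[...,1])<50)&(P[...,2]>30)&(P[...,2]<70); q=P[m]; print('lid',len(q),np.median(q[:,2]),np.polyfit(q[:,1],q[:,2],1))
  for nm,p in (('pin',(.045,.082,.0755)),('legtip',(.0775,.082,.053)),('bowpocket',(.045,.082,.053)),('tabtop',(-.053,.082,.081))): print(nm,proj(c,O+Rz@np.array(p)).round(1))
c=pickle.load(open('scene_h.pkl','rb'));cv2.imwrite('pics/zh.png',cv2.resize(c['pixels'][180:250,265:365,::-1],None,fx=8,fy=8,interpolation=cv2.INTER_CUBIC))
c=pickle.load(open('top_h.pkl','rb'));cv2.imwrite('pics/zt.png',cv2.resize(c['pixels'][165:245,300:400,::-1],None,fx=7,fy=7,interpolation=cv2.INTER_CUBIC))
cv2.imwrite('pics/tfull.png',c['pixels'][:,:,::-1])
"
```

```text
t 10.4 station mm [-144.2 -160.   237. ] tool yaw 10.98 toolz [ 1.1e-03 -3.0e-04 -1.0e+00] F(stn) [-0.05 -0.06  0.41] w 0.002
scene tab 64 [-53.65664287  84.7390035   78.43352815] [-57.86566334  71.21272215  71.09042501] [-46.47396799  95.22796344  85.40748432]
lid 1953 49.20214761345498 [1.41853934e-03 4.91552634e+01]
pin [295.  195.7]
legtip [284.8 197.9]
bowpocket [295.4 203.8]
tabtop [329.2 212.3]
top tab 57 [-54.33650351  81.85525899  79.09158155] [-58.09653143  69.98664006  71.24966972] [-49.64796087  93.12399706  85.68447116]
lid 3590 47.248019523864706 [-9.78817287e-04  4.72576319e+01]
pin [330.7 187.6]
legtip [327.1 176.7]
bowpocket [330.3 191. ]
tabtop [341.2 232. ]
```

View pics/zh.png

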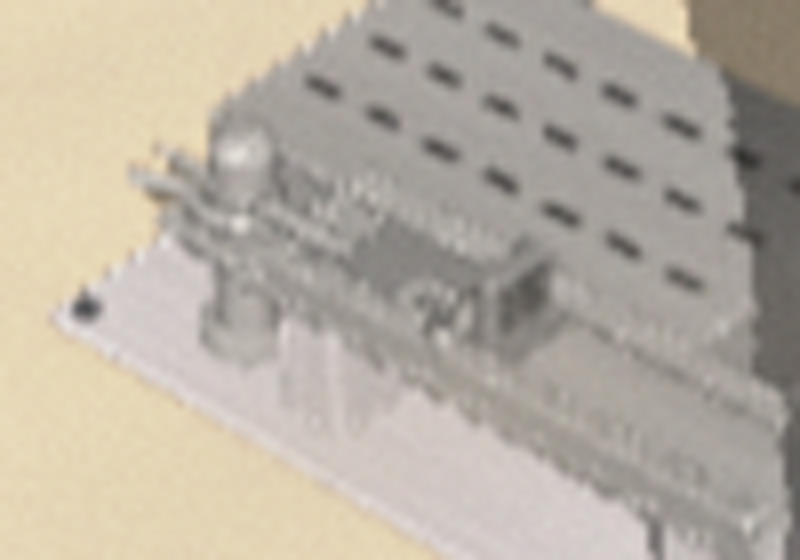

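View pics/zt.png

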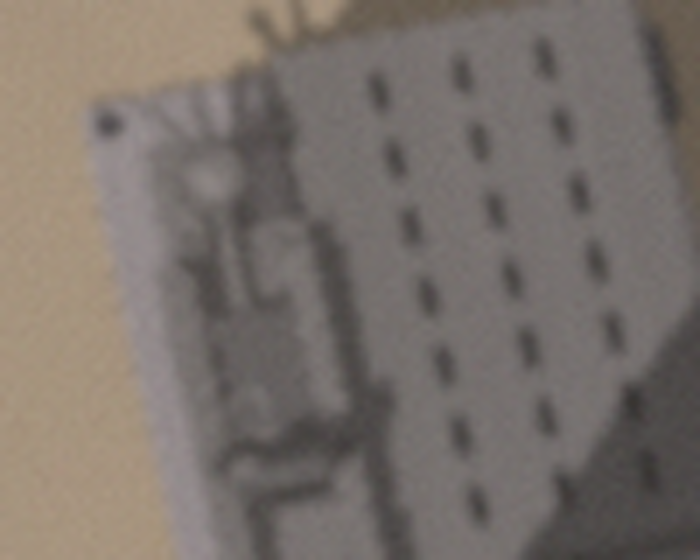

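View pics/tfull.png

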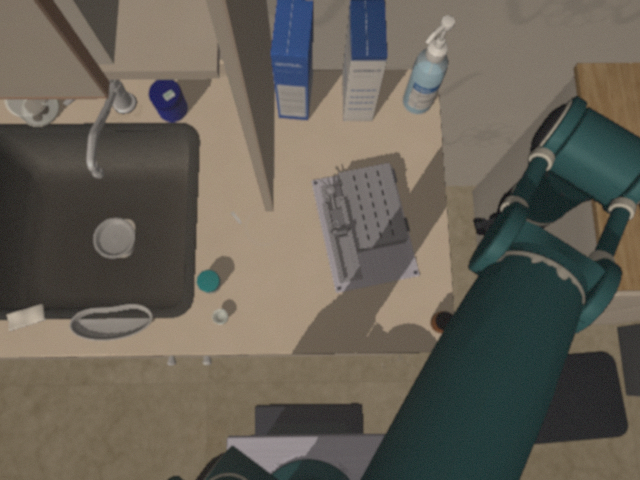

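```bash
python3 -c "
from h import *
for n in('scene','top'):
  c=pickle.load(open(n+'_h.pkl','rb')); a=pickle.load(open(n+'0.pkl','rb'))
  P=(cloud(c)-O)@Rz*1000
  m=(P[...,0]>25)&(P[...,0]<65)&(P[...,1]>62)&(P[...,1]<102)&(P[...,2]>70); print(n,'pin',P[m].mean(0))
  d=cv2.absdiff(c['pixels'],a['pixels']).max(2)
  for nm,p in(('pot',(.46,.199,.03)),('dish',(.387,.176,.013)),('jar',(.37,-.268,.05))):
    u,v=proj(a,p).round().astype(int)
    if 12<=u<628 and 12<=v<468: print(nm,u,v,'median diff',np.median(d[v-12:v+12,u-12:u+12]), np.percentile(d[v-12:v+12,u-12:u+12],95))
from workcell import bot
print(bot.finish_job())
"
```

```text
scene pin [42.98416844 84.5900392  74.0653511 ]
pot 240 315 median diff 5.0 8.0
dish 274 340 median diff 5.0 9.0
jar 455 229 median diff 11.0 23.0
top pin [42.75042619 81.15772491 73.99723918]
pot 209 280 median diff 7.0 12.0
dish 220 316 median diff 10.0 13.0
jar 440 320 median diff 7.0 21.0
the job is handed in; nothing more can be done
None
```

I swung the lid shut from behind with the closed fingers and pressed it down. Then I pushed the clip by its thumb tab up to the stop bridge, backed off clear and handed the job in at about 10.5 s.

- **Lid:** It took 16 N at tip height 47.9 mm, against 48 mm expected. Afterwards both cameras' depth data showed it flat, with a slope of 0.001, and the tongue was round the pin.
- **Clip position:** The fingers stopped moving with the tab face at station x about −55.7 mm, where the stop was predicted at −55.8 mm, and the force rose to about 10 N. The distance from tab to pin measured about 97 mm in both views; it should be 98 mm at home and 96.8 mm at the stop. The clip therefore looks fully home, possibly resting against the stop about 1 mm past it.
- **Leg and bow:** The leg tip shows beyond the pin close to where it was predicted. I did not measure the bow directly. That it sprang over is inferred from the clip's final position and from the push force falling to nearly zero over the last 7 mm before the stop.
- **Bystanders:** The cement pot and the dish look the same before and after in both views. The jar was unmoved in the top view, though the arm partly hid it there. In the scene view the arm covers the jar, so that comparison does not count.
- **Disagreement:** Raw depth put the pin about 2 mm short of its stated x (42.9 mm against 45 mm), within the calibration error. That is why I judged the clip by its distance from the pin.

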